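# Seat the specimen rest in the fixture plate

### The arm

A 6-joint arm with a two-finger parallel gripper is mounted at the origin on the work surface; the furniture and walls round the work are solid. World frame = base frame: x ahead of the robot, y to its left, z up, the work surface at z = 0. Lengths are in m, angles in rad, forces in N, time in s.
With the tool pointing down it reaches from about 0.3 to 1 m from the base axis. Payload 5.1 kg.
Tool frame: the origin (TCP) lies midway between the tips of the shut fingers; the grasp point (between the pads) lies r.pinch_z behind it (r.pinch_z is the distance from the TCP to the grasp point, in m); z points along the fingers, y is the line along which they close (so a half turn about z gives the same grasp; the last joint's range is limited). The gripper opens to 95 mm and grips with 3 to 60 N. Pads are 20 mm wide; open, the fingers measure 119 mm over their backs; the gripper's body (75 mm by 180 mm) begins 59 mm behind the grasp point.
Start: joints at [-1.401, 0.124, 1.65, -0, 1.367, -0.083], TCP at [0.163, -0.629, 0.215] pointing down, gripper open.
Joint ranges: [-2.61, 2.61], [-1.02, 2.33], [0.03, 2.71], [-1.35, 4.49], [0.32, 2.68], [-2.91, 2.91]. Speed limits (rad/s): [2.57, 2.57, 3.14, 3.14, 3.14, 3.14].

### API

Orientations are given as [roll, pitch, yaw] about the fixed x, y, z axes, in that order (R = Rz(yaw) Ry(pitch) Rx(roll)).
In Python, from plant import r gives the robot as it stands.
- The arm moves only by the tool jog_arm, never from a script. Its arguments are lists of equal length, an entry for each row: "gripper": the finger opening in mm, from 0 to 95.1; "delta_pos": the shift along the tool's x, y, z in mm, a list of three; "rot": the turn, a rotation vector about the tool's x, y, z in degrees, a list of three. A call has 1 to 8 rows; each row is the pose to reach, as a shift and turn from the pose commanded when the call began, along the tool's axes at that moment; what a row does not reach only later rows make up. A row lasts 1/8 s, in which the tool goes at most 62.5 mm and 10.7 degrees, less where a joint would pass 70% of its speed; a pose out of reach is approached as far as the arm can. A call with a gripper value outside its range is refused whole. The fingers move at their own pace and stop on an object; "squeeze" is the grip in N (left out, the last holds). Time passes only in rows, so rows that repeat a pose let the fingers close. It gives the time, the measured TCP pose, the force, the opening and the grip force at its end, in the units of the state.
- r.get_obs(): the state, without advancing time (a new reading comes with each control period).
- r.grab_frame(name): name is "scene" or "side" or "wrist"; returns a dict with "img" (400x640x3 uint8, red, green, blue), "intrinsics" (3x3 intrinsics, pixels), "dist" ([k1, k2, p1, p2, k3] as OpenCV has them; the pictures are not rectified), "R" (3x3) and "t" (3): a world point X has camera coordinates R X + t. Camera axes: x right, y down, z forward; pixel columns grow to the right and rows downward; lengths in m; the calibration is good to about 2 mm. A picture is of the moment at which its call begins. There is no depth.
- r.hand_in(): hands the job in; it is judged then, once.
Trained networks look in a picture, given as the dict that the camera call returned (one of the last four; its "shot" number tells which), for a name from the list of things; names that differ only in an ending like _2 or _b are one class to them, and where a whole thing is asked for, a point or a joint stands for the part that bears it (a point fixed in the world has none). Each returns a list of dicts, best first, with "score" (0 to 1); they miss things now and then, are a little off and sometimes report something else, mostly with a low value. They report only what shows in the picture. A call takes as long as a camera call. They do not tell look-alikes from the thing itself.
- r.boxes_of(picture, label): "box" ([left, top, right, bottom] in pixels, round what is visible of it).
- r.outline_of(picture, label): "region" (400x640 bool, what is visible of it) and "box" ([left, top, right, bottom] in pixels, round what is visible of it).
- r.place_of(picture, label): "at" ([column, row] in pixels: a listed point, or the origin of a listed thing).
The state is a dict: "time_s": time; "joints": joint angles; "qd": joint speeds; "effort": joint torques, N m; "tool_pos": TCP position; "ee_rot": TCP orientation; "ft_force": force on the tool from outside, world axes, zero at the start; "wrist_torque": the same for the moment, N m; "gripper_width": finger opening in m; "gripper_force": force on a finger pad.
Only numpy, scipy, OpenCV 4.12 (cv2) and the standard library are available. Lean on these libraries where they do the work, as an engineer would, in place of code of your own. Each camera call takes 0.05 s, during which the arm holds its last target. There are 200 camera calls.

### The job

Pick up the rectangular specimen rest and set it, rib upward, into the rectangular pocket of the fixture plate, long side along long side, so that its foot sits flat and square on the pocket floor; then let go. Set it down, do not drop it, and leave the round flat anvil and the steel discs where they are.

Things in the scene. Friction and masses are not known exactly. Their poses are not given: they have to be found in the camera images.
- specimen_rest: Loose aluminium part, about 0.25 kg, standing rib up: foot 76 x 48 x 14 mm (x, y, z); along its middle a rib 50 mm long (x), 16 mm thick (y), from 14 to 40 mm above the underside, with a 16 mm long lip up to 45 mm at each end. Grip the rib across its thickness. Origin: centre of the underside; x along foot and rib, z up; same when turned half round.
- fixture_plate: Fixed grey plate 140 x 112 x 20 mm (x, y, z) flat on the worktop, with one pocket in its middle, open above. Pocket floor 88 x 60 mm, 8 mm above the worktop; walls upright for 6 mm, then leaning out at 45 degrees to a mouth of 100 x 72 mm at the plate's top. Origin: centre of the plate's underside, right below the pocket's centre; x along the long side, z up.
- flat_anvil: Bystander, loose: black round anvil, a disc of 58 mm diameter with a short stem on top, 34 mm high overall. Origin at the centre of its underside, z up.
- test_block_3: Bystander, loose: plain pale steel disc (standing apart from two fixed larger ones), 50 mm diameter, 14 mm thick, lying flat. Origin at the centre of its underside, z up.
Mind the look-alikes: they are no part of the job. Of the things that look like the specimen_rest, the smaller one is meant.

How it is judged:
By the outcome, as a careful person would: the job done as asked, in the order asked, and still so for the second after the job is handed in, with the robot touching nothing.
It also fails if it takes over 38 s, if anything falls off the work surface, if the arm or the gripper's body presses on something with over 40 N, if the wrist force passes 120 N, or if a joint passes its speed limit or range.

## Working session

There is one attempt and no reset: what is moved stays moved. The work goes in short steps, Python scripts to look and compute and a tool call to move; the robot and the scene stay as the last step left them, time stands still between calls to the robot, and variables do not carry over. Pictures are saved under pics/ and viewed, at most 10 in all, crops included, and the job is handed in when it is done.

Besides the shell and the picture viewer there is one more tool, called after "Call:" in YAML: its name, and indented under it one key for each argument. jog_arm: Moves the arm, as the interface text tells. Its arguments: {"type":"object","properties":{"gripper":{"type":"array"},"delta_pos":{"type":"array"},"rot":{"type":"array"},"squeeze":{"type":"number"}},"required":["gripper","delta_pos","rot"]}

```bash
mkdir -p pics; cat > h.py <<'E'
import numpy as np, cv2
from plant import r
def ray(f,uv):
    p=cv2.undistortPoints(np.array(uv,float).reshape(-1,1,2),np.array(f["intrinsics"]),np.array(f["dist"])).reshape(-1,2)
    d=np.c_[p,np.ones(len(p))]@np.array(f["R"]); o=-np.array(f["R"]).T@np.array(f["t"]); return o,d
def onz(f,uv,z):
    o,d=ray(f,uv); return o+d*((z-o[2])/d[:,2])[:,None]
def proj(f,X):
    return cv2.projectPoints(np.array(X,float).reshape(-1,3),cv2.Rodrigues(np.array(f["R"]))[0],np.array(f["t"]),np.array(f["intrinsics"]),np.array(f["dist"]))[0].reshape(-1,2)
def save(f,n): cv2.imwrite("pics/"+n,f["img"][:,:,::-1])
E
python3 - <<'E'
from h import *
fs=[]
for c in("scene","side"):
    f=r.grab_frame(c); fs.append(f["img"])
    for n in("specimen_rest","fixture_plate"):
        for d in r.place_of(f,n)[:3]: print(c,n,round(d["score"],2),d["at"],onz(f,[d["at"]],0).round(3))
        for d in r.boxes_of(f,n)[:3]: print("  box",round(d["score"],2),np.round(d["box"]))
for i,n in enumerate(("scene","side")): cv2.imwrite(f"pics/{n}.png",fs[i][:,:,::-1])
print(r.pinch_z,r.get_obs()["ee_rot"])
E
```

```text
scene specimen_rest 0.62 [323.0, 220.1] [[ 0.468 -0.272  0.   ]]
  box 0.97 [256. 216. 297. 264.]
  box 0.8 [308. 200. 342. 230.]
scene fixture_plate 0.97 [275.2, 181.9] [[ 0.508 -0.06   0.   ]]
  box 0.89 [243. 162. 304. 198.]
side specimen_rest 0.94 [229.2, 221.7] [[ 0.325 -0.266  0.   ]]
  box 0.76 [199. 181. 257. 231.]
  box 0.72 [279. 202. 321. 228.]
  box 0.58 [285. 166. 351. 192.]
side fixture_plate 0.98 [317.8, 180.1] [[ 0.504 -0.041  0.   ]]
  box 0.93 [286. 165. 352. 192.]
0.0188 [-3.14150289e+00 -2.09792559e-05  2.52764875e-01]
```

View pics/scene.png

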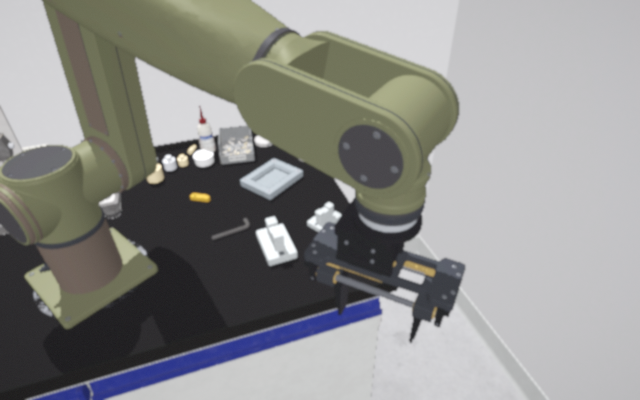

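View pics/side.png

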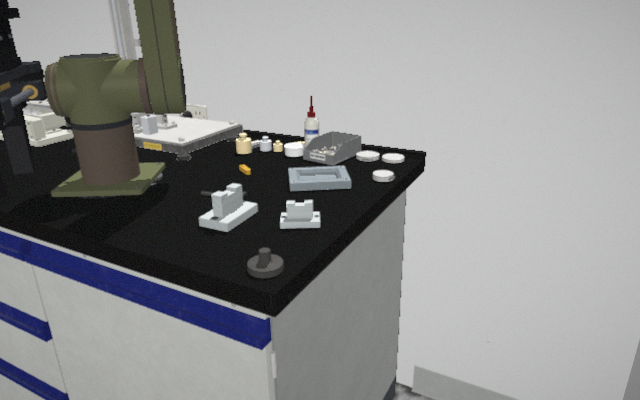

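The smaller rest is at about (300,214) in side and (323,218) in scene. The larger look-alike is at (229,208) in side, and the plate is at (318,180). I'll move above the small one.

Call:
jog_arm:
  gripper: [60, 60, 60, 60, 60, 60, 60, 60]
  delta_pos:
    - [48, -34, -10]
    - [96, -67, -20]
    - [144, -101, -30]
    - [192, -134, -40]
    - [240, -168, -45]
    - [290, -202, -50]
    - [340, -236, -50]
    - [380, -265, -50]
  rot:
    - [0, 0, 0]
    - [0, 0, 0]
    - [0, 0, 0]
    - [0, 0, 0]
    - [0, 0, 0]
    - [0, 0, 0]
    - [0, 0, 0]
    - [0, 0, 0]

```text
time_s: 1.5
tool_pos: [0.4654, -0.2759, 0.2651]
ee_rot: [3.141, -0.001, 0.254]
ft_force: [0.1, -0.1, 0.1]
gripper_width: 0.0599
gripper_force: 0.0
```

```bash
python3 - <<'E'
from h import *
o=r.get_obs();print(o["tool_pos"],o["ee_rot"],o["time_s"])
for c in("wrist","side","scene"):
    f=r.grab_frame(c); save(f,c+"2.png")
    for n in("specimen_rest","fixture_plate"):
        for d in r.place_of(f,n)[:3]: print(c,n,round(d["score"],2),d["at"],onz(f,[d["at"]],0.008 if n[0]=="f" and 0 else 0).round(3))
        for d in r.boxes_of(f,n)[:3]: print("  box",round(d["score"],2),np.round(d["box"]))
E
```

```text
[ 0.46544811 -0.27587909  0.26512871] [ 3.14081849e+00 -7.39799651e-04  2.53702779e-01] 1.5
wrist specimen_rest 0.81 [282.6, 246.2] [[ 0.323 -0.247  0.   ]]
wrist specimen_rest 0.62 [324.4, 172.1] [[ 0.458 -0.282  0.   ]]
  box 0.92 [243. 212. 322. 275.]
  box 0.62 [303. 144. 347. 196.]
wrist fixture_plate 0.75 [174.9, 100.4] [[ 0.504 -0.052  0.   ]]
wrist fixture_plate 0.51 [326.4, 168.0] [[ 0.465 -0.283  0.   ]]
  box 0.68 [125.  34. 216. 160.]
side specimen_rest 0.73 [228.6, 219.2] [[ 0.323 -0.254  0.   ]]
side specimen_rest 0.59 [300.2, 224.1] [[ 0.463 -0.286  0.   ]]
  box 0.72 [279. 200. 323. 231.]
  box 0.64 [196. 182. 256. 232.]
side fixture_plate 0.88 [316.7, 179.9] [[ 0.501 -0.039  0.   ]]
side fixture_plate 0.23 [299.7, 224.1] [[ 0.463 -0.286  0.   ]]
  box 0.85 [287. 166. 353. 192.]
scene specimen_rest 0.85 [326.1, 221.2] [[ 0.47  -0.281  0.   ]]
scene specimen_rest 0.8 [275.5, 245.5] [[ 0.327 -0.246  0.   ]]
  box 0.75 [307. 202. 341. 235.]
  box 0.57 [258. 218. 297. 263.]
scene fixture_plate 0.62 [272.9, 182.5] [[ 0.501 -0.057  0.   ]]
  box 0.61 [241. 158. 304. 198.]
```

View pics/wrist2.png

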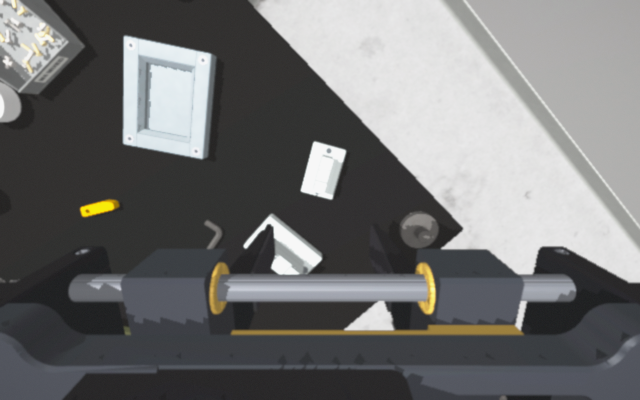

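Wrist view: small rest at (324,171), plate at (169,98), anvil at (419,230). The big rest is partly hidden behind the fingers at (285,245). Next I'll fit poses by matching silhouettes.

```bash
cat >> h.py <<'E'
from scipy.optimize import minimize
def box(a,b,z0,z1): return [[sx*a/2,sy*b/2,z] for sx in(-1,1) for sy in(-1,1) for z in(z0,z1)]
REST=[box(.076,.048,0,.014),box(.05,.016,.014,.04)]
for s in(-1,1): REST.append([[x+s*.017,y,z] for x,y,z in box(.016,.016,.04,.045)])
PLATE=[box(.14,.112,0,.02)]
S=4
def sil(f,M,p,z=0):
    c,s=np.cos(p[2]),np.sin(p[2]); im=np.zeros((400*S,640*S),np.uint8)
    for b in M:
        X=np.array(b)@np.array([[c,s,0],[-s,c,0],[0,0,1]])+[p[0],p[1],z]
        cv2.fillConvexPoly(im,cv2.convexHull(np.round((proj(f,X)+.5)*S).astype(np.int32)),1)
    return im
def fit(fm,M,p0,z=0):
    ms=[(f,cv2.resize(m.astype(np.float32),None,fx=S,fy=S)>.5) for f,m in fm]
    def cost(q):
        p=[q[0]/1000,q[1]/1000,q[2]/50]; e=0
        for f,m in ms:
            a=sil(f,M,p,z)>0; e+=1-(a&m).sum()/max(1,(a|m).sum())
        return e/len(ms)
    best=None
    for y in p0[2]:
        q0=np.array([p0[0]*1000,p0[1]*1000,y*50]); 
        t=minimize(cost,q0,method="Nelder-Mead",options=dict(initial_simplex=[q0,q0+[8,0,0],q0+[0,8,0],q0+[0,0,8]],xatol=.1,fatol=1e-4,maxiter=90))
        if best is None or t.fun<best.fun: best=t
    q=best.x; return np.array([q[0]/1000,q[1]/1000,q[2]/50]),best.fun
def mask(f,n,X):
    uv=proj(f,X)[0]
    L=r.outline_of(f,n); L=[d for d in L if abs(np.mean(np.array(d["box"]).reshape(2,2),0)-uv).max()<22]
    return L[0]["region"] if L else None
E
python3 - <<'E'
from h import *
fs={c:r.grab_frame(c) for c in("wrist","side","scene")}
for n,M,p in(("specimen_rest",REST,(.466,-.28)),("fixture_plate",PLATE,(.504,-.05))):
    fm={}
    for c,f in fs.items():
        m=mask(f,n,[*p,.015])
        if m is not None: fm[c]=(f,m)
    ys=np.arange(0,3.14,.52)
    for c in fm: print(n,c,fit([fm[c]],M,(*p,ys)))
    print(n,"all",fit(list(fm.values()),M,(*p,ys)))
E
```

```text
specimen_rest wrist (array([ 0.46251107, -0.27773269, -0.00809391]), np.float64(0.05380732466974547))
specimen_rest side (array([ 0.46197118, -0.27955027,  3.11685383]), np.float64(0.04799445005045411))
specimen_rest all (array([ 0.46214995, -0.27799842, -0.00374619]), np.float64(0.05494125615241763))
fixture_plate wrist (array([ 0.50284425, -0.04856647,  3.21439068]), np.float64(0.02933385843777192))
fixture_plate scene (array([ 0.50579018, -0.04982441,  3.20268864]), np.float64(0.036620873487799854))
fixture_plate all (array([ 0.50372586, -0.0492171 ,  0.06503668]), np.float64(0.04200933060900547))
```

Call:
jog_arm:
  gripper: [50, 50, 50, 50, 50, 50, 50, 50]
  delta_pos:
    - [-3.5, 1, 30]
    - [-3.5, 1, 70]
    - [-3.5, 1, 115]
    - [-3.5, 1, 155]
    - [-3.5, 1, 185]
    - [-3.5, 1, 200]
    - [-3.5, 1, 205]
    - [-3.5, 1, 205]
  rot:
    - [0, 0, 7.5]
    - [0, 0, 14.9]
    - [0, 0, 14.9]
    - [0, 0, 14.9]
    - [0, 0, 14.9]
    - [0, 0, 14.9]
    - [0, 0, 14.9]
    - [0, 0, 14.9]

```text
time_s: 3.7
tool_pos: [0.4616, -0.28, 0.0606]
ee_rot: [3.141, -0.001, -0.007]
ft_force: [0.7, 0.2, 0.7]
gripper_width: 0.05
gripper_force: 0.0
```

```bash
python3 - <<'E'
from h import *
o=r.get_obs();print(o["tool_pos"],o["ee_rot"])
fs={c:r.grab_frame(c) for c in("wrist","side","scene")}
for c,f in fs.items():
    m=mask(f,"specimen_rest",[.462,-.278,.015])
    if m is not None: print(c,fit([(f,m)],REST,(.462,-.278,[-.3,0,.3])))
im=fs["wrist"]["img"].copy()
t=sil(fs["wrist"],REST,[.462,-.278,-.006]);t=cv2.resize(t,(640,400))
cs,_=cv2.findContours(t,cv2.RETR_EXTERNAL,cv2.CHAIN_APPROX_NONE);cv2.drawContours(im,cs,-1,(255,0,0),1)
cv2.imwrite("pics/w3.png",im[:,:,::-1])
E
```

```text
[ 0.46164237 -0.27999191  0.06055266] [ 3.14078407e+00 -1.11803413e-03 -7.23622901e-03]
wrist (array([ 0.46157023, -0.27826455, -0.00609064]), np.float64(0.05138587410252127))
side (array([ 0.4625955 , -0.27984347, -0.01570189]), np.float64(0.08891564737942836))
scene (array([ 0.46219989, -0.27976499,  0.05472417]), np.float64(0.13650465356773522))
```

View pics/w3.png

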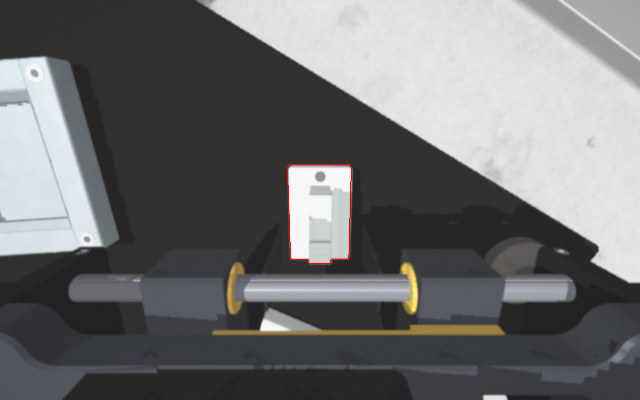

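The red model outline at (320,212) matches the rest, which stands centred between the fingers. Descend and grip.

Call:
jog_arm:
  gripper: [50, 50, 50, 50, 0, 0, 0, 0]
  delta_pos:
    - [0, -1, 20]
    - [0, -1, 36]
    - [0, -1, 42]
    - [0, -1, 42]
    - [0, -1, 42]
    - [0, -1, 42]
    - [0, -1, 42]
    - [0, -1, 42]
  rot:
    - [0, 0, 0]
    - [0, 0, 0]
    - [0, 0, 0]
    - [0, 0, 0]
    - [0, 0, 0]
    - [0, 0, 0]
    - [0, 0, 0]
    - [0, 0, 0]
  squeeze: 30

```text
time_s: 5.0
tool_pos: [0.4612, -0.2786, 0.0179]
ee_rot: [3.142, -0.0, -0.007]
ft_force: [-0.5, -1.7, 2.4]
gripper_width: 0.0162
gripper_force: 29.9
```

Call:
jog_arm:
  gripper: [0, 0, 0, 0, 0, 0, 0, 0]
  delta_pos:
    - [0, 0, -20]
    - [0, 0, -60]
    - [5, -30, -90]
    - [12, -75, -90]
    - [21, -125, -90]
    - [30, -175, -90]
    - [37, -212, -90]
    - [40, -230, -90]
  rot:
    - [0, 0, 0]
    - [0, 0, 0]
    - [0, 0, 0]
    - [0, 0, -1]
    - [0, 0, -2]
    - [0, 0, -3]
    - [0, 0, -4.2]
    - [0, 0, -4.2]

```text
time_s: 6.0
tool_pos: [0.5021, -0.047, 0.1067]
ee_rot: [-3.141, 0.002, 0.068]
ft_force: [0.2, -0.2, -4.0]
gripper_width: 0.016
gripper_force: 30.0
```

```bash
python3 - <<'E'
from h import *
r.grab_frame("wrist")
fs={c:r.grab_frame(c) for c in("wrist","side","scene")}
o=r.get_obs();T=o["tool_pos"];print(o["tool_pos"],o["ee_rot"],o["gripper_width"],o["ft_force"])
z=T[2]-.0179
for c,f in fs.items():
    m=mask(f,"specimen_rest",[T[0],T[1],z+.015])
    if m is not None: print("rest",c,fit([(f,m)],REST,(T[0],T[1],[-.2,0.07,.3]),z))
    m=mask(f,"fixture_plate",[.5035,-.049,.01])
    if m is not None: print("plate",c,fit([(f,m)],PLATE,(.5035,-.049,[-.1,.07,.25])))
f=fs["wrist"];im=f["img"].copy()
def pts(a,b,z,p):
    c,s=np.cos(p[2]),np.sin(p[2]);return np.array([[p[0]+c*x-s*y,p[1]+s*x+c*y,z] for x,y in((a,b),(a,-b),(-a,-b),(-a,b))])
p=[.5035,-.049,.067]
for a,b,zz in((.07,.056,.02),(.05,.036,.02),(.044,.03,.008)): cv2.polylines(im,[np.round(proj(f,pts(a,b,zz,p))).astype(np.int32)],True,(255,0,0),1)
q=[T[0]+.0005,T[1],o["ee_rot"][2]]
cv2.polylines(im,[np.round(proj(f,pts(.038,.024,z+.014,q))).astype(np.int32)],True,(0,160,0),1)
cv2.imwrite("pics/w4.png",im[:,:,::-1]); 
E
```

```text
[ 0.5023776  -0.0493449   0.10723897] [3.14107924e+00 9.54893188e-04 6.60997477e-02] 0.015892751337702113 [ 0.14673173 -0.16372813 -3.46098468]
rest wrist (array([ 0.5023761 , -0.04583387,  0.07858184]), np.float64(0.3999263781523694))
plate wrist (array([ 0.50309304, -0.04702239,  0.05726023]), np.float64(0.43966611610860096))
plate side (array([ 0.50260243, -0.05154666,  0.05466724]), np.float64(0.05411309973951772))
rest scene (array([ 0.5053045 , -0.05173575,  0.08284864]), np.float64(0.29860859044162125))
plate scene (array([ 0.50580827, -0.04913039,  0.06546285]), np.float64(0.03549957056971087))
```

View pics/w4.png

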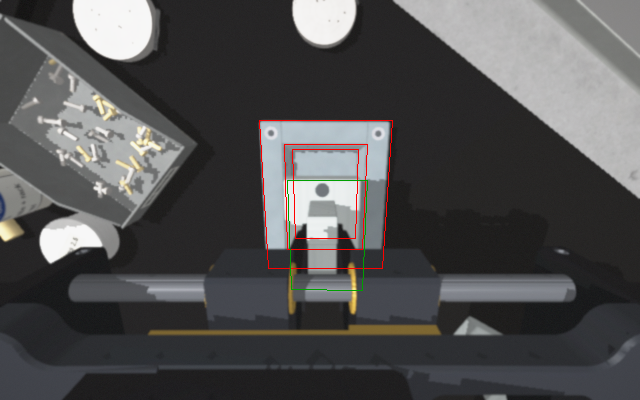

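Plate outline matches at (325,195). The held foot's right edge needs a closer look.

```bash
python3 - <<'E'
import cv2
im=cv2.imread("pics/w4.png")[110:300,240:410];cv2.imwrite("pics/w4c.png",cv2.resize(im,None,fx=3.1,fy=3.1,interpolation=cv2.INTER_CUBIC))
E
```

```text
(no output)
```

View pics/w4c.png

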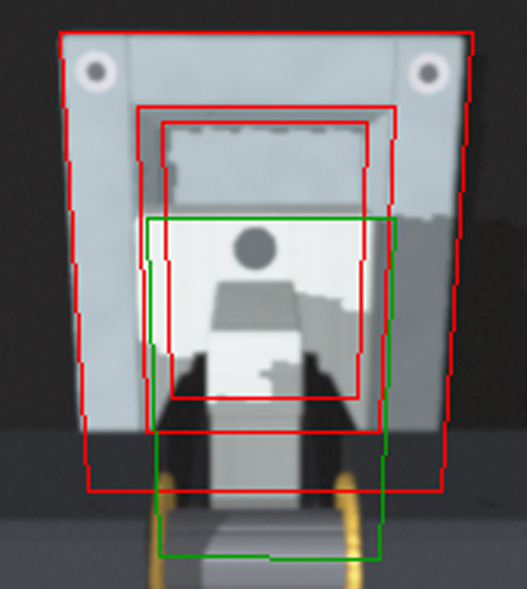

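Call:
jog_arm:
  gripper: [0, 0, 0, 0, 0, 0]
  delta_pos:
    - [0, 0, 15]
    - [0, 0, 35]
    - [0, 0, 52]
    - [0, 0, 58]
    - [0, 0, 58]
    - [0, 0, 58]
  rot:
    - [0, 0, 0]
    - [0, 0, 0]
    - [0, 0, 0]
    - [0, 0, 0]
    - [0, 0, 0]
    - [0, 0, 0]

```text
time_s: 7.25
tool_pos: [0.5034, -0.049, 0.0504]
ee_rot: [3.141, -0.001, 0.066]
ft_force: [-0.2, -0.7, -3.2]
gripper_width: 0.0154
gripper_force: 30.0
```

```bash
cat > look.py <<'E'
from h import *
import sys
n=sys.argv[1]
o=r.get_obs();print(o["tool_pos"],o["ee_rot"],o["ft_force"])
F={c:r.grab_frame(c) for c in("wrist","side")}
T=r.get_obs()["tool_pos"];print(T);z=T[2]-.0179
def pts(a,b,z,p):
    c,s=np.cos(p[2]),np.sin(p[2]);return np.array([[p[0]+c*x-s*y,p[1]+s*x+c*y,z] for x,y in((a,b),(a,-b),(-a,-b),(-a,b))])
p=[.5035,-.049,.067]; q=[T[0]+.0005,T[1],o["ee_rot"][2]]
out=[]
for c,f in F.items():
    u,v=proj(f,[p[0]+(.03 if c=="wrist" else 0),p[1],.03])[0].astype(int)
    h,w,k=(70,85,4.5) if c=="wrist" else (35,45,8.5)
    y0,x0=max(0,v-h),max(0,u-w);im=f["img"][y0:v+h,x0:u+w]
    im=cv2.resize(im,None,fx=k,fy=k,interpolation=cv2.INTER_CUBIC)
    for P,col in((pts(.07,.056,.02,p),(255,0,0)),(pts(.05,.036,.02,p),(255,0,0)),(pts(.038,.024,z+.014,q),(0,200,0))):
        L=((proj(f,P)-[x0,y0]+.5)*k); cv2.polylines(im,[np.round(L).astype(np.int32)],True,col,1)
    cv2.imwrite(f"pics/{n}_{c}.png",im[:600,:800,::-1])
E
python3 look.py a
```

```text
[ 0.50342142 -0.048972    0.05042355] [ 3.14121827e+00 -1.40480514e-03  6.60766999e-02] [-0.15128495 -0.73371186 -3.23161098]
[ 0.50347332 -0.04899961  0.05058723]
```

View pics/a_wrist.png

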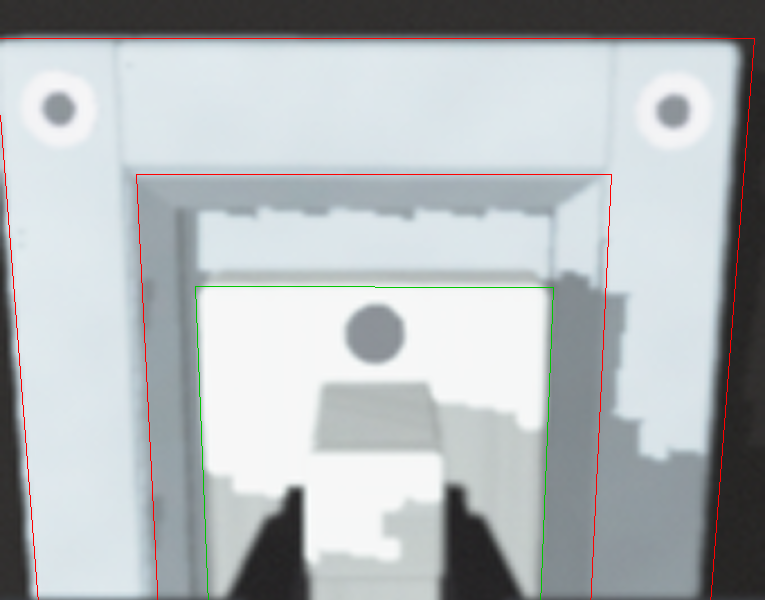

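View pics/a_side.png

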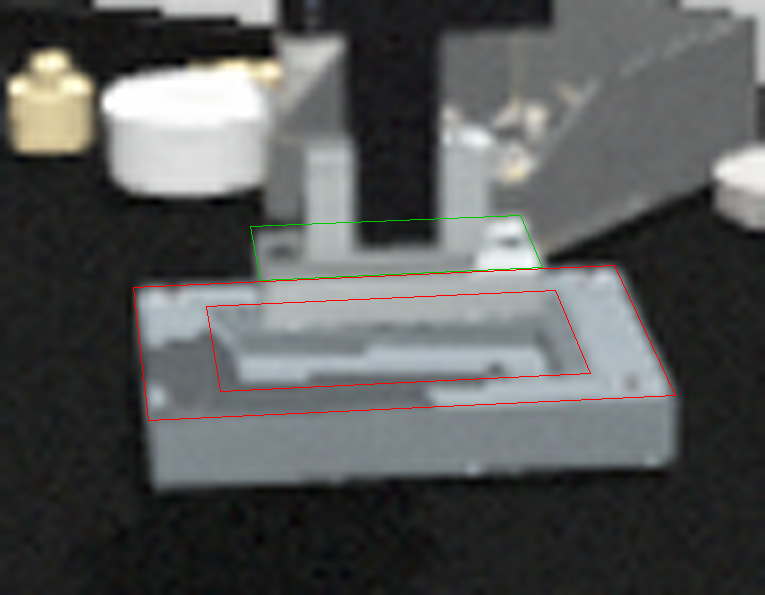

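The held foot matches the green outline exactly. The plate is about 10 px (1.3 mm) left of the red model, i.e. +y. Shift 1.3 mm and lower gently.

Call:
jog_arm:
  gripper: [0, 0, 0, 0, 0, 0, 0]
  delta_pos:
    - [0, -1.3, 6]
    - [0, -1.3, 13]
    - [0, -1.3, 18]
    - [0, -1.3, 21]
    - [0, -1.3, 22.5]
    - [0, -1.3, 23]
    - [0, -1.3, 23]
  rot:
    - [0, 0, 0]
    - [0, 0, 0]
    - [0, 0, 0]
    - [0, 0, 0]
    - [0, 0, 0]
    - [0, 0, 0]
    - [0, 0, 0]

```text
time_s: 8.22
tool_pos: [0.5028, -0.0476, 0.0268]
ee_rot: [3.142, -0.0, 0.066]
ft_force: [0.1, 0.4, -3.8]
gripper_width: 0.0162
gripper_force: 30.0
```

Call:
jog_arm:
  gripper: [0, 0, 0]
  delta_pos:
    - [0.5, 0, 0.4]
    - [0.5, 0, 0.8]
    - [0.5, 0, 0.8]
  rot:
    - [0, 0, 0]
    - [0, 0, 0]
    - [0, 0, 0]

```text
time_s: 8.6
tool_pos: [0.5032, -0.0475, 0.0259]
ee_rot: [3.142, -0.0, 0.066]
ft_force: [-0.6, -0.2, -3.4]
gripper_width: 0.0158
gripper_force: 30.0
```

Call:
jog_arm:
  gripper: [0, 0, 0]
  delta_pos:
    - [0, 0, 0.4]
    - [0, 0, 0.7]
    - [0, 0, 0.7]
  rot:
    - [0, 0, 0]
    - [0, 0, 0]
    - [0, 0, 0]

```text
time_s: 8.98
tool_pos: [0.5032, -0.0475, 0.0259]
ee_rot: [-3.142, 0.0, 0.066]
ft_force: [-4.6, 0.8, 6.1]
gripper_width: 0.0157
gripper_force: 30.0
```

Contact made. Release, then retreat.

Call:
jog_arm:
  gripper: [20, 30, 40, 40, 40, 40, 40, 40]
  delta_pos:
    - [0, 0, 0]
    - [0, 0, 0]
    - [0, 0, 0]
    - [0, 0, -10]
    - [0, 0, -30]
    - [0, 0, -60]
    - [0, 0, -100]
    - [0, 0, -130]
  rot:
    - [0, 0, 0]
    - [0, 0, 0]
    - [0, 0, 0]
    - [0, 0, 0]
    - [0, 0, 0]
    - [0, 0, 0]
    - [0, 0, 0]
    - [0, 0, 0]

```text
time_s: 9.98
tool_pos: [0.5038, -0.0477, 0.1578]
ee_rot: [3.141, -0.003, 0.066]
ft_force: [0.5, -0.5, -0.5]
gripper_width: 0.04
gripper_force: 0.0
```

```bash
python3 - <<'E'
from h import *
F={c:r.grab_frame(c) for c in("wrist","side")}
for c,f in F.items():
    m=mask(f,"specimen_rest",[.504,-.0477,.03])
    if m is not None: print(c,fit([(f,m)],REST,(.504,-.0477,[-.1,.067,.2]),.008))
out=[]
for c,h,w in(("wrist",75,75),("side",35,40)):
    f=F[c];u,v=proj(f,[.504,-.0477,.02])[0].astype(int);y0=max(0,v-h);x0=max(0,u-w)
    out.append(cv2.resize(f["img"][y0:y0+2*h,x0:x0+2*w],(390,int(390*h/w))))
H=max(o.shape[0] for o in out);out=[cv2.copyMakeBorder(o,0,H-o.shape[0],0,5,0) for o in out]
cv2.imwrite("pics/end.png",np.hstack(out)[:,:,::-1]);print(r.get_obs()["tool_pos"],r.get_obs()["time_s"])
E
```

```text
wrist (array([ 0.50329937, -0.04714898,  0.06986595]), np.float64(0.03942645221426733))
side (array([ 0.50329729, -0.03204729,  0.06443772]), np.float64(0.168154911206983))
[ 0.50339426 -0.04757096  0.15572698] 10.175
```

View pics/end.png

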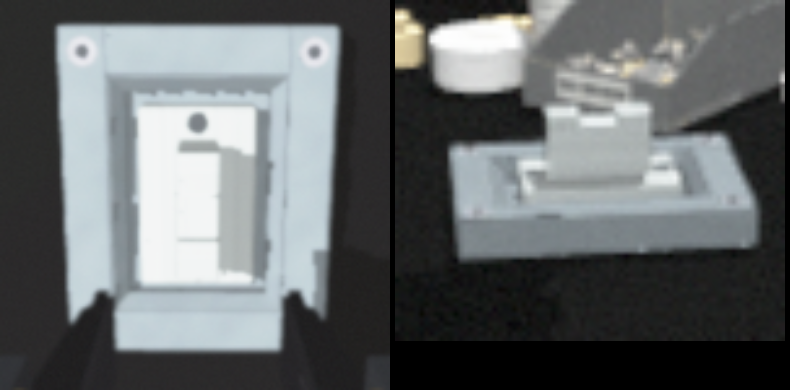

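The rest sits square on the pocket floor, with a gap on every side (left panel, foot from about 138 to 262 in a mouth from 108 to 290). The fingers are clear.

```bash
python3 -c "
from plant import r
print(r.hand_in())"
```

```text
the job is handed in; nothing more can be done
None
```

I set the smaller specimen rest rib up in the fixture pocket, let it go at about 9 s and handed the job in; the last pictures show it square with a gap on every side, and I never touched the anvil or discs.

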